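Dock the point-stick tray under its spring clip

ROBOT

A 6-joint arm with a two-finger parallel gripper is mounted at the origin on the work surface. World frame = base frame: x ahead of the robot, y to its left, z up, the work surface at z = 0. Lengths are in mm, angles in rad, forces in N, time in s.
With the tool pointing down it reaches from about 350 to 975 mm from the base axis. Payload 4.9 kg.
Tool frame: the origin (TCP) lies on the centre line of the jaws, within the pads' length; the fingertips stand bot.tcp_to_tips ahead of it and the grasp point (between the pads) lies 8 mm behind it (bot.tcp_to_tips is the distance from the TCP to the fingertips, in mm); z points along the fingers, x is the direction in which the jaws open and shut, and the axes are right-handed (so a half turn about z gives the same grasp; the last joint's range is limited). The gripper opens to 85 mm and grips with 20 to 120 N. Pads are 22 mm wide; open, the fingers measure 114 mm over their backs; the gripper's body (76 mm by 85 mm) begins 54 mm behind the grasp point. The pads swing forward as they close: fully open they stand 13 mm farther back than shut.
Start: joints at [-1.262, 0.053, 1.613, -0, 1.476, -0.119], TCP at [259.286, -568.658, 242.304] pointing down, gripper open.
Joint ranges: [-3.01, 3.01], [-1.01, 2.22], [0.06, 2.58], [-1.02, 4.17], [0.09, 2.62], [-3.14, 3.14]. Speed limits (rad/s): [2.57, 2.57, 3.14, 3.14, 3.14, 3.14].

INTERFACE

Orientations are given as [roll, pitch, yaw] about the fixed x, y, z axes, in that order (R = Rz(yaw) Ry(pitch) Rx(roll)).
In Python, from rig import bot gives the robot as it stands.
- The arm moves only by the tool step_arm, never from a script. Its argument "targets" is one flat list of numbers, 6 for each row, row after row: the shift along the tool's x, y, z scaled (see below), then the turn, a rotation vector about the tool's x, y, z scaled (see below). In form: [dx, dy, dz, ax, ay, az, dx, dy, dz, ax, ay, az, ...]. A call has 1 to 5 rows; each row shifts and turns the pose as measured when the row begins, along the tool's axes as they then stand; what a row does not reach is not made up. The controller multiplies each number of a shift by 80 mm and each number of a turn by 1.5 rad. A row lasts 1/10 s, in which the tool goes at most 50 mm and 8.59 degrees, less where a joint would pass 70% of its speed; a pose out of reach is approached as far as the arm can. A call with a number of a shift or a turn outside -1 to 1 is refused whole. A call with a gripper value outside its range is refused whole. "fingers" is the gripper's target within -1 to 1 (fully open at 1, half-way at 0, shut at -1), set as the call begins (left out, the last holds). The fingers move at their own pace and stop on an object; "squeeze" is the grip in N (left out, the last holds). Time passes only in rows, so rows that do not move let the fingers close. It gives the time, the measured TCP pose, the force and the opening at its end, in the units of the state.
- bot.sense(): the state, without advancing time (a new reading comes with each control period).
- bot.read_camera(name): name is "side" or "top" or "wrist"; returns a dict with "img" (480x640x3 uint8, red, green, blue), "fx", "fy", "cx", "cy" (pixels), "k1" (the pictures are not rectified: a ray, as slopes to the right and down, at radius r is drawn at 1 + k1 r^2 times it, then the intrinsics apply), "R" (3x3) and "t" (3): a world point X has camera coordinates R X + t; the wrist camera has in their place "T_tool_cam" (4x4, takes a point from camera to tool coordinates, whose origin is the TCP and whose axes are the tool frame's). Camera axes: x right, y down, z forward; pixel columns grow to the right and rows downward; lengths in mm; the calibration is good to about 2 mm. A picture is of the moment at which its call begins: read the wrist's pose just before it. There is no depth.
- bot.job_done(): hands the job in, once; it reports no verdict.
The state is a dict: "clock": time; "qpos": joint angles; "joint_velocities": joint speeds; "effort": joint torques, N m; "tcp_pos": TCP position; "eef_rot": TCP orientation; "wrist_force": force on the tool from outside, world axes, zero at the start; "wrist_torque": the same for the moment, N m; "finger_gap": finger opening in mm.
Only numpy, scipy, OpenCV 4.12 (cv2) and the standard library are available. Lean on these libraries where they do the work, as an engineer would, in place of code of your own. Each camera call takes 0.05 s, during which the arm holds its last target.

TASK

With one fingertip press the red pedal of the spring clip down and keep it down, while the other fingertip pushes the flat white point-stick tray along its channel, under the raised clip foot, until it is fully home against the end stop; then let the pedal go so that the clip clamps the tray, and move clear. Only press and push: do not lift the tray or pick anything up, and leave the tiles, drink and other things on the table where they are.

Things in the scene. Friction and masses are not known exactly. Their poses are not given: they have to be found in the camera images.
- dock: Grey level dock fixed to the table, 215 mm long (its x -115 to 100 mm), 129 mm wide (y -37 to 92 mm). Origin: table level, under the channel's centre line. +x is the push direction, z up. Channel along x, centred on y = 0: floor 12 mm above the table, 63 mm wide between blue rails (tops at 18 mm), open at the -x end. Under the pedal the base is only 4 mm high.
- tray: Flat loose white tray with four coloured sticks in its top, 90 mm long (x), 60 mm wide (y), 14 mm high, 0.08 to 0.17 kg, lying in the channel from the start. Origin at the centre of its underside; x along the channel. Its pushed (trailing) edge is at its x = -45 mm. Home: origin at dock x = +40 mm, trailing edge at dock x = -5 mm.
- clip (a joint): Angle of the rocking spring clip (rad). 0: foot down, 4 mm above the channel floor, blocking the tray. Grows as the pedal is pressed: from 0.26 the foot clears the tray by 2 mm; 0.40 is the hard stop (9 mm clear). Springs back when let go; clamping the tray it reads about 0.21. At the pedal's middle it takes about 3 N to start and 8 to 9 N to hold at the stop.
- pedal (a point): Middle of the top of the clip's red pedal; moves with it. Flat plate, dock x -110 to +20 mm, y 47 to 89 mm when down. Released it slopes up away from the channel by 0.4 rad, middle 31 mm above the table. At the hard stop it is level, top 16 mm above the table: 4 mm above the channel floor, 10 mm below the tray's top. A fingertip can slide along it while holding it down.
- foot (a point): Underside of the clip's black rubber foot, at the end of a steel arm 14 mm wide (dock x 48 to 62 mm) across the channel; dock y = -10 mm. Released it is 16 mm above the table; it swings up as the pedal is pressed (arm then up to 54 mm above the table).
- tile0: Bystander: loose game tile lying flat, white on orange, 28 x 21 x 17 mm, near the dock. Origin under its centre.
- tile1: Bystander: another such tile, near the dock.
- tile2: Bystander: another such tile, near the dock.
- tile_row: Bystander: row of seven tiles with a dark wooden strip, 170 mm long (y) by 37 mm by 17 mm high. Origin under its middle.
- drink: Bystander: clear drink bottle with a green cap, 62 mm across, 190 mm high. Origin under its centre.
- spray: Bystander: small clear bottle with a white cap, 40 mm across, 140 mm high. Origin under its centre.
- mug: Bystander: blue mug, 76 mm across with a handle at its +y, 85 mm high. Origin under its centre.
- calculator: Bystander: black calculator lying flat, 70 x 130 x 20 mm. Origin under its centre.
- stop (a point): On the dock: middle of the blue end stop's face, at dock x = +85 mm, y = 0, 19 mm above the table (the stop's top is at 26 mm). The tray's leading edge rests here when home.
- hinge (a point): On the dock: point of the clip's hinge line at dock x = -45 mm, y = +37 mm, 32 mm above the table. The line runs along dock x: a steel tube of 4 mm radius from x = -114 to +72 mm, with lugs and a brass coil no higher than 40 mm, between channel and pedal.
There are look-alikes about, which are no part of the job. What is shaped like the tray but purple is not meant.

How it is judged:
By the outcome, as a careful person would: the job done as asked, in the order asked, and still so for the second after the job is handed in, with the robot touching nothing.
It also fails if it takes over 40 s, if anything falls off the work surface, if the arm or the gripper's body presses on something with over 40 N, if the wrist force passes 120 N, or if a joint passes its speed limit or range.

## Working session

There is one attempt and no reset: what is moved stays moved. The work goes in short steps, Python scripts to look and compute and a tool call to move; the robot and the scene stay as the last step left them, time stands still between calls to the robot, and variables do not carry over. Pictures are saved under pics/ and viewed, and the job is handed in when it is done.

Besides the shell and the picture viewer there is one more tool, called after "Call:" by a JSON object that holds its "api" and its "payload", one argument or row to a line. step_arm: Moves the arm, as the interface text tells. Shifts and turns lie within -1 to 1; 1 stands for 80 mm of shift or 1.5 rad of turn. Its arguments: {"type":"object","properties":{"targets":{"type":"array"},"fingers":{"type":"number"},"squeeze":{"type":"number"}},"required":["targets"]}

```bash
ls; mkdir -p pics; python3 - <<'E'
from rig import bot
import cv2,json
s=bot.sense();print(s); print(bot.tcp_to_tips)
for n in ["side","top","wrist"]:
    c=bot.read_camera(n); cv2.imwrite(f"pics/{n}0.png",c["img"][:,:,::-1])
    print(n,{k:(v.tolist() if hasattr(v,'tolist') else v) for k,v in c.items() if k!="img"})
E
```

```text
pics
{'clock': 0.0, 'qpos': array([-1.26198152e+00,  5.33517423e-02,  1.61428084e+00, -2.62299772e-05,
        1.47600700e+00, -1.19005590e-01]), 'joint_velocities': array([-1.90308969e-03, -7.08699023e-04,  2.65972289e-04, -8.35855193e-04,
       -1.81140280e-03, -6.52016203e-05]), 'effort': array([ 1.47613631e-03, -3.93679583e+01, -3.70179427e+01, -2.07044008e-05,
        6.93523689e-03,  2.58755300e-06]), 'tcp_pos': array([ 259.11320002, -568.10079389,  241.07403384]), 'eef_rot': array([-3.14137555e+00,  2.03554604e-03, -1.14297320e+00]), 'wrist_force': array([-0.59661742, -0.28832691,  0.38857908]), 'wrist_torque': array([-0.02441179, -0.00100939,  0.04103599]), 'finger_gap': 85.48448150730411}
11.0
side {'fx': 493.1911998890569, 'fy': 493.1911998890569, 'cx': 315.500186989244, 'cy': 242.55014638644133, 'k1': 0.017673591735604628, 'R': [[-0.6992313587500054, -0.714816192948227, 0.010645057051242265], [-0.5576778142572003, 0.5360815008075239, -0.6337287116560716], [0.4472929268677664, -0.4490595002791455, -0.7734821282894074]], 't': [399.0554470350435, 324.8850870945278, 835.63178
[... 155 characters left out ...]
435339179584708, -0.9996542396505063, 0.009915314256547009], [-0.9871783069482934, 0.022481994176727402, -0.15803021935230807], [0.15775266273105815, -0.013636754988108762, -0.9873844926444083]], 't': [12.735316652314166, 560.5674313439741, 1128.3138121477682]}
wrist {'fx': 409.7388899477617, 'fy': 409.7388899477617, 'cx': 325.50759342194317, 'cy': 236.87052784214345, 'k1': -0.06847555807965357, 'T_tool_cam': [[0.9999996745801191, -0.0004838630777988075, 0.0006455355732041897, 0.03263992811819438], [0.0002849851246875439, 0.9604535572848343, 0.27844008885644295, -71.85484282873371], [-0.0007547338160144962, -0.2784398142784669, 0.9604533826279326, -131.73274199521396], [0.0, 0.0, 0.0, 1.0]]}
```

View pics/top0.png

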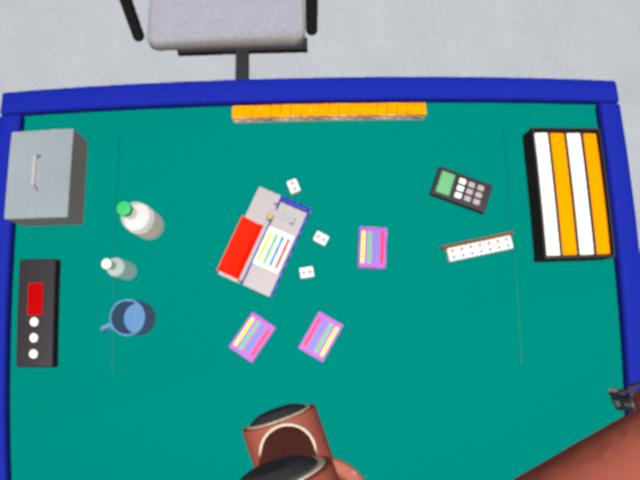

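View pics/side0.png

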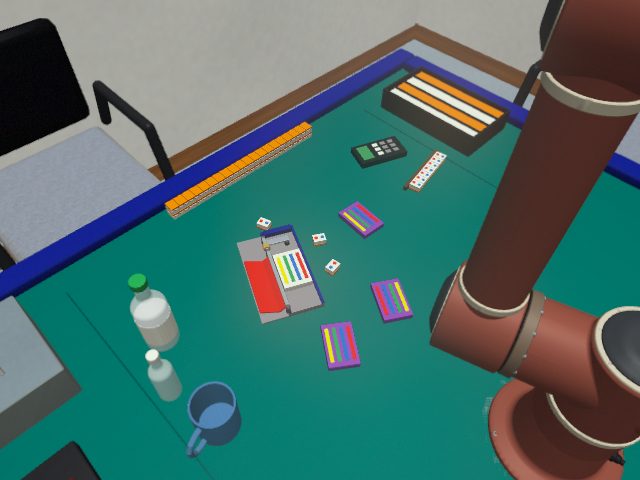

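View pics/wrist0.png

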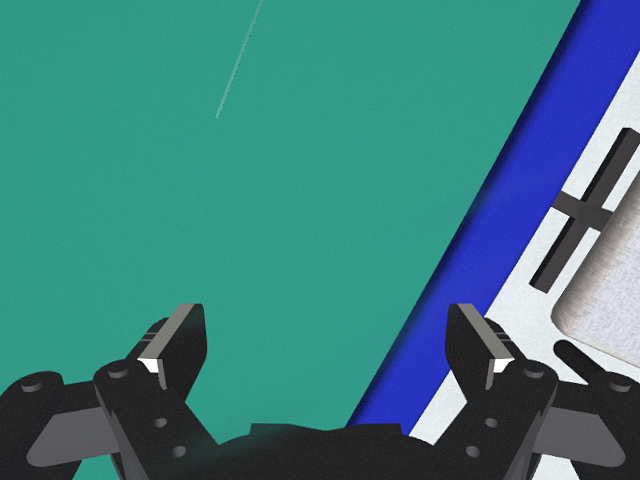

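```bash
python3 - <<'E'
import cv2
a=cv2.imread("pics/top0.png")[170:310,200:350]; cv2.imwrite("pics/topc.png",cv2.resize(a,None,fx=4,fy=4,interpolation=cv2.INTER_CUBIC))
a=cv2.imread("pics/side0.png")[205:335,220:360]; cv2.imwrite("pics/sidec.png",cv2.resize(a,None,fx=4.5,fy=4.5,interpolation=cv2.INTER_CUBIC))
E
```

```text
(no output)
```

View pics/topc.png

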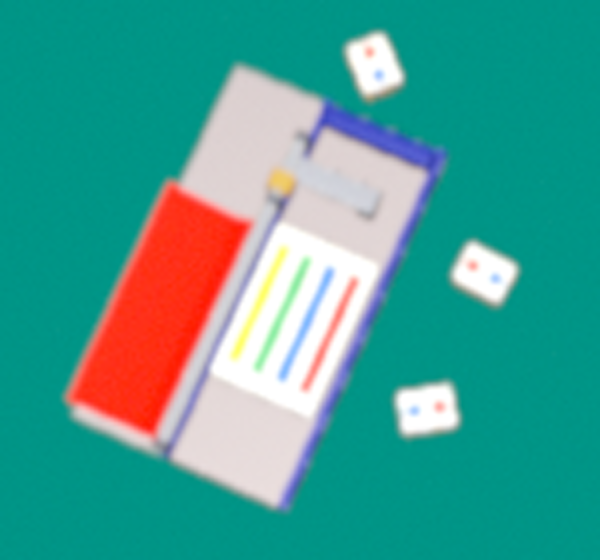

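View pics/sidec.png

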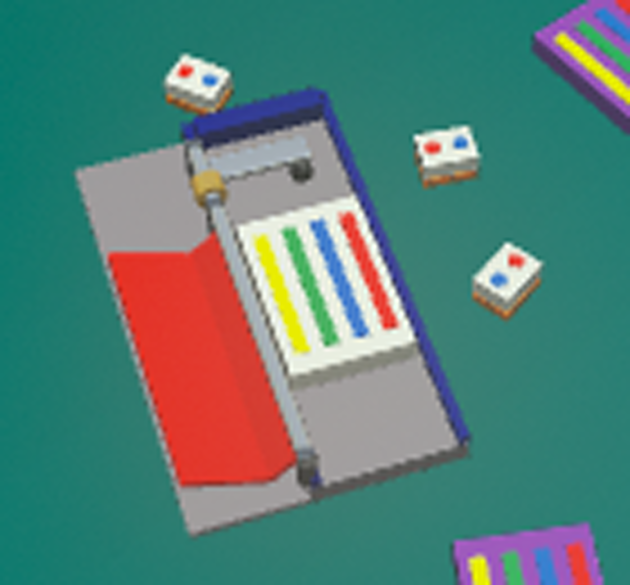

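```bash
cat > h.py <<'E'
import numpy as np, cv2
from scipy.optimize import least_squares
from rig import bot
def proj(c,X):
    Y=np.asarray(X,float)@np.array(c["R"]).T+c["t"]
    s=Y[:,:2]/Y[:,2:]; s=s*(1+c["k1"]*(s**2).sum(1,keepdims=True))
    return s*[c["fx"],c["fy"]]+[c["cx"],c["cy"]]
def d2w(P,d):
    P=np.asarray(P,float); c,s=np.cos(d[2]),np.sin(d[2])
    return np.c_[P[:,0]*c-P[:,1]*s+d[0],P[:,0]*s+P[:,1]*c+d[1],P[:,2]]
def wristcam(c,s):
    from scipy.spatial.transform import Rotation as Ro
    T=np.array(c["T_tool_cam"]);Rt=Ro.from_euler("xyz",s["eef_rot"]).as_matrix()
    R=(Rt@T[:3,:3]).T; C=Rt@T[:3,3]+s["tcp_pos"]
    return dict(c,R=R,t=-R@C)
E
cat > fit.py <<'E'
from h import *
T=bot.read_camera("top");S=bot.read_camera("side")
D=[("t",(100,92,4),(237,64)),("t",(100,-37,26),(446,152)),("t",(-115,-37,16),(285,510)),
("s",(100,-37,26),(322,90)),("s",(100,92,4),(78,170)),("s",(-115,92,4),(192,535)),("s",(-115,-37,18),(468,443))]
TR=[("t",(45,30,26),(280,222)),("t",(45,-30,26),(380,262)),("t",(-45,-30,26),(310,417)),("t",(-45,30,26),(210,372)),
("s",(45,-30,26),(352,197)),("s",(-45,-30,26),(415,345)),("s",(-45,30,26),(293,375))]
def px(k,c): return np.array([200+c[0]/4,170+c[1]/4]) if k=="t" else np.array([220+c[0]/4.5,205+c[1]/4.5])
def res(p):
    r=[]
    for k,P,c in D: r.append(proj(T if k=="t" else S,d2w([P],p[:3]))[0]-px(k,c))
    for k,P,c in TR: r.append(proj(T if k=="t" else S,d2w([(P[0]+p[3],P[1]+p[4],P[2])],p[:3]))[0]-px(k,c))
    return np.ravel(r)
o=least_squares(res,[600,100,-0.4,-20,0],loss="soft_l1")
print(o.x); print(res(o.x).reshape(-1,2).round(1).tolist())
E
python3 fit.py
```

```text
[ 5.64781518e+02  8.12188293e+01 -4.45041365e-01 -1.79813388e+01
 -1.34243263e-01]
[[-0.7, 1.0], [-0.5, -0.2], [-1.1, 0.5], [1.1, -2.8], [-0.3, -0.3], [-0.5, -0.3], [0.8, -1.6], [-0.7, -0.1], [-0.6, 1.1], [-0.5, 0.0], [-0.8, -0.1], [1.4, -1.6], [0.9, -1.7], [-0.3, -0.6]]
```

```bash
cat > plan.py <<'E'
# usage: plan.py dockx docky tipz nrows  -> next 5 rows of tool-frame numbers
import sys
from h import *
from scipy.spatial.transform import Rotation as Ro
DOCK=[564.8,81.2,-0.445]
x,y,z,n=map(float,sys.argv[1:5]); s=bot.sense()
p=np.array(s["tcp_pos"]); R=Ro.from_euler("xyz",s["eef_rot"])
G=d2w([(x,y,z+bot.tcp_to_tips)],DOCK)[0]
Rg=Ro.from_euler("xyz",[np.pi,0,DOCK[2]+np.pi/2])
dw=p-np.r_[DOCK[:2],0];c,si=np.cos(DOCK[2]),np.sin(DOCK[2])
print("t",s["clock"],"dock",(dw[0]*c+dw[1]*si).round(1),(-dw[0]*si+dw[1]*c).round(1),"tipz",(p[2]-bot.tcp_to_tips).round(1),"F",s["wrist_force"].round(1),"gap",s["finger_gap"],"tips",bot.tcp_to_tips,"yawerr",(R.inv()*Rg).as_rotvec().round(3))
n=int(n);rv=(R.inv()*Rg).as_rotvec();out=[]
for i in range(min(n,5)):
    k=max(n-i,1); d=R.inv().apply((G-p)/k); 
    rr=(R.inv()*Rg).as_rotvec()/k; a=np.linalg.norm(rr)
    if a>.1499: rr*=.1499/a
    out.append(np.r_[d/80,rr/1.5].round(3)); p=p+(G-p)/k; R=R*Ro.from_rotvec(rr)
print([float(v) for r in out for v in r])
E
python3 plan.py -82 27 140 16
```

```text
t 0.25 dock 3.8 -717.9 tipz 230.7 F [ 1.1 -0.1 -0.1] gap 85.42823289507514 tips 11.0 yawerr [-1.000e-03  0.000e+00 -2.269e+00]
[-0.425, -0.403, 0.071, -0.0, 0.0, -0.095, -0.364, -0.459, 0.071, -0.0, 0.0, -0.095, -0.296, -0.506, 0.071, -0.0, 0.0, -0.095, -0.221, -0.542, 0.071, -0.0, 0.0, -0.095, -0.142, -0.568, 0.071, -0.0, 0.0, -0.095]
```

Call:
{"api": "step_arm", "payload": {
  "targets": [-0.425,-0.4,0.07,0,0,-0.095,-0.365,-0.46,0.07,0,0,-0.095,-0.295,-0.505,0.07,0,0,-0.095,-0.22,-0.54,0.07,0,0,-0.095,-0.14,-0.57,0.07,0,0,-0.095],
  "fingers": 0.4
}}

```text
clock: 0.75
tcp_pos: [333.1, -344.3, 212.1]
eef_rot: [3.141, -0.0, -0.412]
wrist_force: [0.7, -0.4, 0.3]
finger_gap: 59.6
```

```bash
python3 plan.py -82 27 140 12
```

```text
t 0.75 dock -26.0 -483.8 tipz 201.1 F [ 0.7 -0.4  0.3] gap 59.56573852024024 tips 11.0 yawerr [ 0.    -0.    -1.538]
[-0.041, -0.534, 0.064, 0.0, -0.0, -0.085, 0.028, -0.535, 0.064, 0.0, -0.0, -0.085, 0.096, -0.527, 0.064, 0.0, -0.0, -0.085, 0.162, -0.51, 0.064, 0.0, -0.0, -0.085, 0.226, -0.485, 0.064, 0.0, -0.0, -0.085]
```

Call:
{"api": "step_arm", "payload": {
  "targets": [-0.04,-0.535,0.06,0,0,-0.085,0.03,-0.535,0.06,0,0,-0.085,0.095,-0.525,0.06,0,0,-0.085,0.16,-0.51,0.06,0,0,-0.085,0.225,-0.485,0.06,0,0,-0.085]
}}

```text
clock: 1.25
tcp_pos: [402.6, -132.5, 187.1]
eef_rot: [3.14, -0.003, 0.251]
wrist_force: [1.1, 0.8, 0.4]
finger_gap: 60.1
```

```bash
python3 plan.py -82 27 140 8
```

```text
t 1.25 dock -54.4 -262.8 tipz 176.1 F [1.1 0.8 0.4] gap 60.10813118996467 tips 11.0 yawerr [ 0.003 -0.002 -0.875]
[0.257, -0.375, 0.056, 0.0, -0.0, -0.073, 0.297, -0.345, 0.056, 0.0, -0.0, -0.073, 0.332, -0.31, 0.056, 0.0, -0.0, -0.073, 0.364, -0.272, 0.056, 0.0, -0.0, -0.073, 0.392, -0.231, 0.056, 0.0, -0.0, -0.073]
```

Call:
{"api": "step_arm", "payload": {
  "targets": [0.255,-0.375,0.055,0,0,-0.073,0.295,-0.345,0.055,0,0,-0.073,0.33,-0.31,0.055,0,0,-0.073,0.365,-0.27,0.055,0,0,-0.073,0.39,-0.23,0.055,0,0,-0.073]
}}

```text
clock: 1.75
tcp_pos: [463.9, 47.4, 164.9]
eef_rot: [3.135, -0.003, 0.824]
wrist_force: [-0.4, -0.7, 0.5]
finger_gap: 59.4
```

```bash
python3 plan.py -82 27 140 5
```

```text
t 1.75 dock -76.5 -74.0 tipz 153.9 F [-0.4 -0.7  0.5] gap 59.35525539286741 tips 11.0 yawerr [ 0.007 -0.002 -0.302]
[0.237, -0.088, 0.035, 0.001, -0.0, -0.04, 0.242, -0.074, 0.035, 0.001, -0.0, -0.04, 0.246, -0.059, 0.035, 0.001, -0.0, -0.04, 0.249, -0.044, 0.035, 0.001, -0.0, -0.04, 0.251, -0.029, 0.035, 0.001, -0.0, -0.04]
```

Call:
{"api": "step_arm", "payload": {
  "targets": [0.237,-0.088,0.035,0,0,-0.04,0.242,-0.074,0.035,0,0,-0.04,0.246,-0.06,0.035,0,0,-0.04,0.249,-0.044,0.035,0,0,-0.04,0.251,-0.03,0.035,0,0,-0.04]
}}

```text
clock: 2.25
tcp_pos: [502.2, 148.4, 149.9]
eef_rot: [3.135, -0.001, 1.143]
wrist_force: [0.8, 0.2, 0.6]
finger_gap: 59.7
```

```bash
python3 plan.py -82 27 140 2; python3 - <<'E'
from h import *
s=bot.sense()
c=bot.read_camera("wrist");cv2.imwrite("pics/w1.png",c["img"][:,:,::-1])
c=bot.read_camera("side");a=c["img"][:,:,::-1][150:350,180:400];cv2.imwrite("pics/s1.png",cv2.resize(a,None,fx=3,fy=3,interpolation=cv2.INTER_CUBIC))
E
```

```text
t 2.25 dock -85.4 33.7 tipz 138.9 F [0.8 0.2 0.6] gap 59.684125481424715 tips 11.0 yawerr [ 0.007 -0.001  0.018]
[-0.042, 0.02, -0.007, 0.002, -0.0, 0.006, -0.042, 0.021, -0.007, 0.002, -0.0, 0.006]
```

View pics/w1.png

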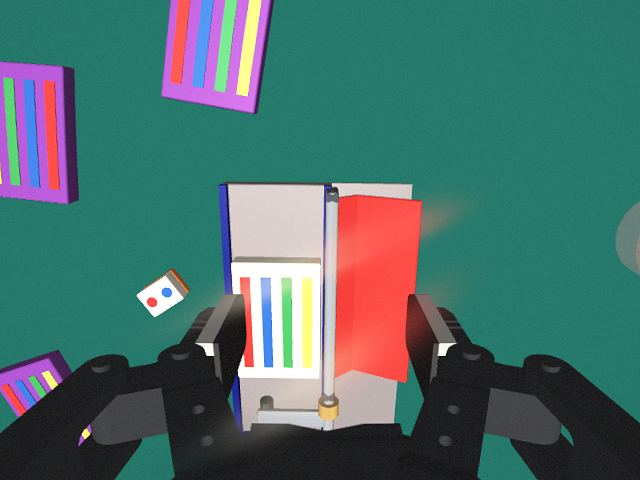

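View pics/s1.png

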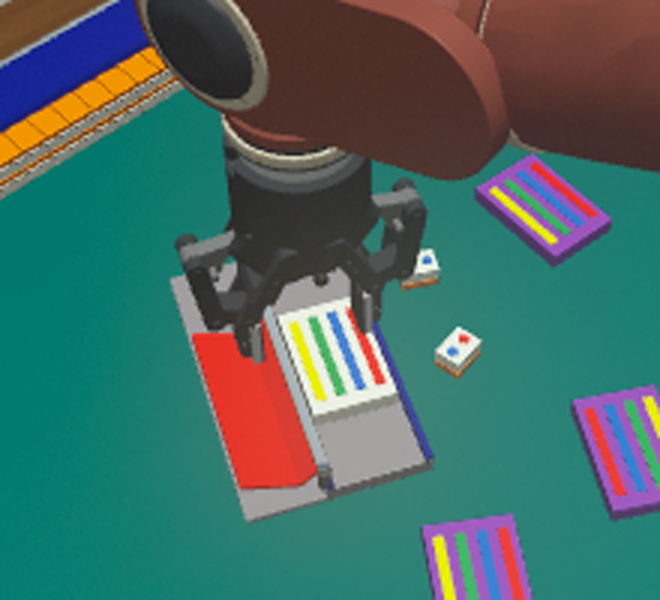

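```bash
python3 - <<'E'
from h import *
DOCK=[564.8,81.2,-0.445]
s=bot.sense(); c=bot.read_camera("wrist"); w=wristcam(c,s)
P=[(-115,-37,18),(-115,92,4),(-63,-30,26),(-63,30,26),(27,-30,26),(27,30,26),(-115,31.5,12)]
print(proj(w,d2w(P,DOCK)).round(0).tolist())
T=np.array(c["T_tool_cam"]); Ti=np.linalg.inv(T)
cc=dict(c,R=Ti[:3,:3],t=Ti[:3,3])
for L in (0,4,8,11): print(L,proj(cc,[(-30,-11,L),(-30,11,L),(30,-11,L),(30,11,L),(-44,-11,L),(44,-11,L)]).round(0).tolist())
im=c["img"][:,:,::-1].copy()
cv2.imwrite("pics/w2l.png",cv2.resize(im[270:400,150:270],None,fx=4,fy=4,interpolation=cv2.INTER_CUBIC))
cv2.imwrite("pics/w2t.png",cv2.resize(im[170:390,210:430],None,fx=2.7,fy=2.7,interpolation=cv2.INTER_CUBIC))
E
```

```text
[[215.0, 181.0], [410.0, 181.0], [227.0, 261.0], [317.0, 262.0], [234.0, 377.0], [316.0, 378.0], [321.0, 181.0]]
0 [[238.0, 293.0], [242.0, 349.0], [409.0, 293.0], [405.0, 349.0], [198.0, 293.0], [449.0, 293.0]]
4 [[240.0, 289.0], [244.0, 343.0], [407.0, 289.0], [403.0, 343.0], [202.0, 289.0], [445.0, 289.0]]
8 [[242.0, 285.0], [246.0, 337.0], [405.0, 285.0], [401.0, 337.0], [205.0, 284.0], [442.0, 284.0]]
11 [[244.0, 281.0], [247.0, 334.0], [403.0, 281.0], [400.0, 334.0], [207.0, 281.0], [440.0, 281.0]]
```

View pics/w2l.png

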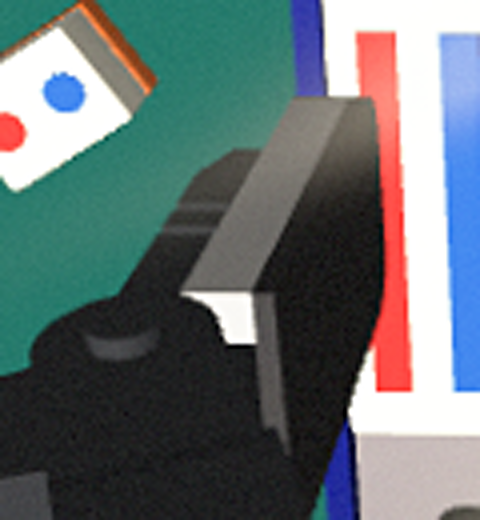

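View pics/w2t.png

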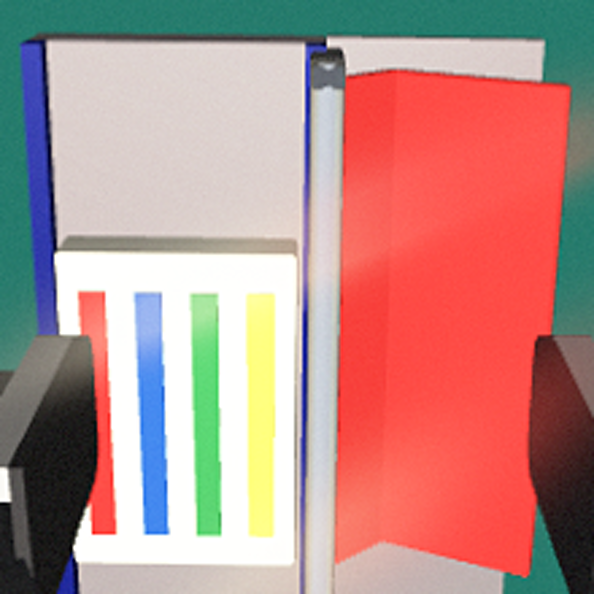

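```bash
sed -i 's/^DOCK=.*/DOCK=[566.1,81.7,-0.445]/' plan.py; python3 plan.py -84 27 46 5
```

```text
t 2.4 dock -86.5 32.1 tipz 138.7 F [ 0.1 -0.8  0. ] gap 59.56629265960187 tips 11.0 yawerr [ 0.006 -0.     0.016]
[-0.013, 0.005, 0.232, 0.001, -0.0, 0.002, -0.013, 0.005, 0.232, 0.001, -0.0, 0.002, -0.013, 0.005, 0.232, 0.001, -0.0, 0.002, -0.013, 0.006, 0.232, 0.001, -0.0, 0.002, -0.013, 0.006, 0.232, 0.001, -0.0, 0.002]
```

Call:
{"api": "step_arm", "payload": {
  "targets": [-0.03,0.01,0.2,0.002,0,0.006,-0.02,0.01,0.25,0.002,0,0.004,-0.01,0.005,0.25,0,0,0,0,0,0.25,0,0,0,0,0,0.15,0,0,0]
}}

```text
clock: 2.9
tcp_pos: [501.7, 138.0, 57.9]
eef_rot: [3.138, -0.001, 1.117]
wrist_force: [-0.1, -0.3, -0.0]
finger_gap: 59.5
```

```bash
python3 plan.py -84 27 40 3; python3 - <<'E'
from h import *
c=bot.read_camera("side");a=c["img"][:,:,::-1][190:340,210:370];cv2.imwrite("pics/s2.png",cv2.resize(a,None,fx=4,fy=4,interpolation=cv2.INTER_CUBIC))
E
```

```text
t 2.9 dock -82.4 23.1 tipz 46.9 F [-0.1 -0.3 -0. ] gap 59.528615156321344 tips 11.0 yawerr [ 0.003 -0.001 -0.009]
[0.016, -0.007, 0.029, 0.001, -0.0, -0.002, 0.016, -0.007, 0.029, 0.001, -0.0, -0.002, 0.016, -0.007, 0.029, 0.001, -0.0, -0.002]
```

View pics/s2.png

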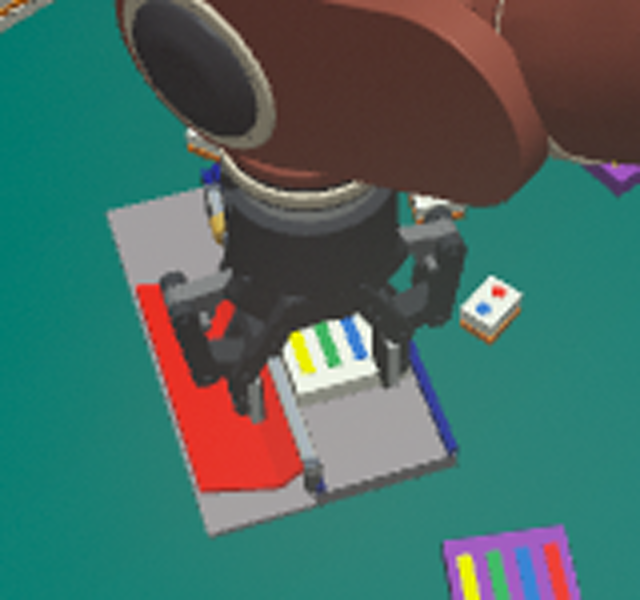

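Call:
{"api": "step_arm", "payload": {
  "targets": [0.03,-0.01,0.04,0.001,0,-0.004,0.015,-0.01,0.04,0,0,-0.002,0,0,0.02,0,0,0]
}}

```text
clock: 3.25
tcp_pos: [500.6, 141.0, 47.8]
eef_rot: [-3.141, 0.001, 1.124]
wrist_force: [-0.6, 0.5, -0.2]
finger_gap: 60.0
```

```bash
python3 plan.py -84 27 30 3; python3 - <<'E'
from h import *
c=bot.read_camera("wrist");cv2.imwrite("pics/w3.png",c["img"][:,:,::-1])
E
```

```text
t 3.25 dock -84.7 25.3 tipz 36.8 F [-0.6  0.5 -0.2] gap 59.95365974908695 tips 11.0 yawerr [-0.001  0.001 -0.002]
[0.007, 0.003, 0.028, -0.0, 0.0, -0.0, 0.007, 0.003, 0.028, -0.0, 0.0, -0.0, 0.007, 0.003, 0.028, -0.0, 0.0, -0.0]
```

View pics/w3.png

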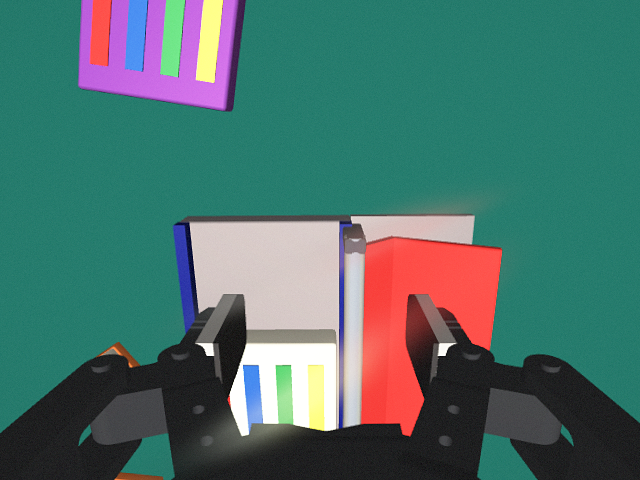

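Call:
{"api": "step_arm", "payload": {
  "targets": [0.01,0,0.04,0,0,0,0.005,0,0.04,0,0,0,0,0,0.03,0,0,0]
}}

```text
clock: 3.6
tcp_pos: [502.8, 142.6, 40.4]
eef_rot: [3.139, -0.001, 1.124]
wrist_force: [-0.1, -0.0, -0.2]
finger_gap: 60.1
```

```bash
python3 plan.py -84 27 30 3
```

```text
t 3.6 dock -83.3 27.7 tipz 29.4 F [-0.1 -0.  -0.2] gap 60.060412725687776 tips 11.0 yawerr [ 0.003 -0.001 -0.001]
[-0.003, -0.003, -0.002, 0.001, -0.0, -0.0, -0.003, -0.003, -0.002, 0.001, -0.0, -0.0, -0.003, -0.003, -0.002, 0.001, -0.0, -0.0]
```

Call:
{"api": "step_arm", "payload": {
  "targets": [0,0,0.04,0,0,0,0,0,0.03,0,0,0]
}}

```text
clock: 3.8
tcp_pos: [503.0, 142.7, 34.6]
eef_rot: [3.138, -0.002, 1.125]
wrist_force: [-0.1, -0.4, 0.3]
finger_gap: 59.6
```

Call:
{"api": "step_arm", "payload": {
  "targets": [0,0,0.04,0,0,0]
}}

```text
clock: 3.9
tcp_pos: [503.3, 142.8, 31.4]
eef_rot: [3.138, -0.002, 1.125]
wrist_force: [-1.4, 0.3, 5.0]
finger_gap: 59.7
```

Call:
{"api": "step_arm", "payload": {
  "targets": [0,0,0.04,0,0,0]
}}

```text
clock: 4.0
tcp_pos: [503.2, 142.4, 28.5]
eef_rot: [3.138, -0.0, 1.125]
wrist_force: [-4.4, -3.5, 7.4]
finger_gap: 60.0
```

```bash
python3 plan.py -84 27 20 3
```

```text
t 4.0 dock -82.9 27.7 tipz 17.5 F [-4.4 -3.5  7.4] gap 59.98301176024967 tips 11.0 yawerr [ 0.003 -0.    -0.001]
[-0.003, -0.005, -0.01, 0.001, -0.0, -0.0, -0.003, -0.005, -0.01, 0.001, -0.0, -0.0, -0.003, -0.005, -0.01, 0.001, -0.0, -0.0]
```

Call:
{"api": "step_arm", "payload": {
  "targets": [0,-0.01,0.04,0,0,0]
}}

```text
clock: 4.1
tcp_pos: [502.9, 141.7, 26.1]
eef_rot: [3.137, 0.002, 1.126]
wrist_force: [-3.9, -7.5, 11.8]
finger_gap: 59.5
```

Call:
{"api": "step_arm", "payload": {
  "targets": [0,-0.01,0.04,0,0,0]
}}

```text
clock: 4.2
tcp_pos: [502.6, 140.9, 24.2]
eef_rot: [3.137, 0.005, 1.126]
wrist_force: [-6.7, -7.5, 15.3]
finger_gap: 60.0
```

Call:
{"api": "step_arm", "payload": {
  "targets": [0,0,0.025,0,0,0]
}}

```text
clock: 4.3
tcp_pos: [502.4, 140.3, 23.5]
eef_rot: [3.138, 0.007, 1.127]
wrist_force: [-8.6, -2.5, 14.1]
finger_gap: 60.0
```

```bash
python3 plan.py -84 27 20 3; python3 - <<'E'
from h import *
c=bot.read_camera("side");a=c["img"][:,:,::-1][190:340,210:370];cv2.imwrite("pics/s3.png",cv2.resize(a,None,fx=4,fy=4,interpolation=cv2.INTER_CUBIC))
c=bot.read_camera("wrist");cv2.imwrite("pics/w4.png",c["img"][:,:,::-1])
E
```

```text
t 4.3 dock -82.7 25.5 tipz 12.5 F [-8.6 -2.5 14.1] gap 59.97883129045096 tips 11.0 yawerr [0.003 0.007 0.001]
[0.006, -0.005, -0.031, 0.001, 0.002, 0.0, 0.006, -0.005, -0.031, 0.001, 0.002, 0.0, 0.006, -0.006, -0.031, 0.001, 0.002, 0.0]
```

View pics/s3.png

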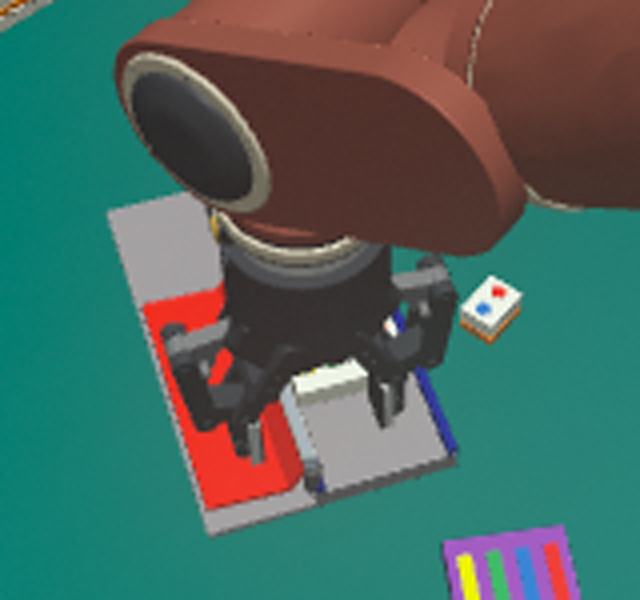

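View pics/w4.png

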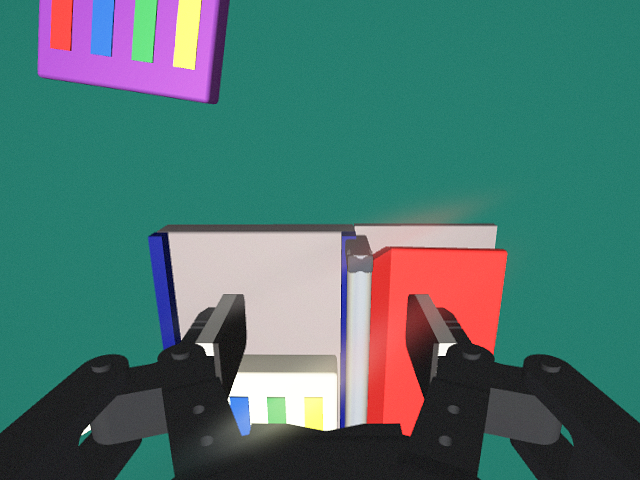

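```bash
cat > ped.py <<'E'
from h import *
D=[566.1,81.7,-0.445]
s=bot.sense();c=bot.read_camera("wrist");w=wristcam(c,s)
print(s["clock"],s["tcp_pos"].round(1),s["wrist_force"].round(1))
for th in (0,.2,.26,.3,.35,.4):
    a=.4-th; P=[]
    for y in (47,89):
        u,v=y-37,16-32
        P.append((-110,37+u*np.cos(a)-v*np.sin(a),32+u*np.sin(a)+v*np.cos(a)))
    print(th,np.round(P,1).tolist(),proj(w,d2w(P,D)).round(1).tolist())
P=[(-115,92,4),(-115,41,4),(-115,-37,18),(-115,-31.5,12),(-63,30,26),(-63,-10,12)]
print("fixed",proj(w,d2w(P,D)).round(1).tolist())
import sys
im=c["img"][:,:,::-1]
cv2.imwrite(sys.argv[1],cv2.resize(im[210:430,140:520],None,fx=2,fy=2,interpolation=cv2.INTER_CUBIC))
E
python3 ped.py pics/w5.png
```

```text
4.4 [502.5 140.4  23.6] [-7.9 -3.6 14.9]
0 [[-110.0, 52.4, 21.2], [-110.0, 91.1, 37.5]] [[401.5, 247.4], [534.4, 263.8]]
0.2 [[-110.0, 50.0, 18.3], [-110.0, 91.1, 26.6]] [[393.2, 244.9], [519.1, 252.6]]
0.26 [[-110.0, 49.1, 17.6], [-110.0, 90.7, 23.4]] [[390.4, 244.2], [513.8, 249.6]]
0.3 [[-110.0, 48.5, 17.1], [-110.0, 90.3, 21.3]] [[388.6, 243.8], [510.1, 247.7]]
0.35 [[-110.0, 47.8, 16.5], [-110.0, 89.7, 18.6]] [[386.2, 243.3], [505.3, 245.4]]
0.4 [[-110.0, 47.0, 16.0], [-110.0, 89.0, 16.0]] [[383.8, 242.9], [500.3, 243.2]]
fixed [[497.1, 221.5], [364.5, 220.9], [146.3, 230.3], [167.8, 225.9], [335.4, 373.1], [235.1, 351.4]]
```

View pics/w5.png

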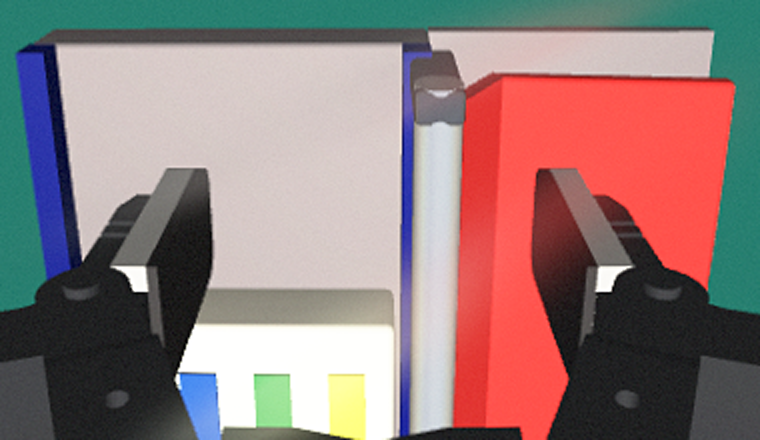

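Call:
{"api": "step_arm", "payload": {
  "targets": [0.04,0,0.025,0,0,0]
}}

```text
clock: 4.55
tcp_pos: [503.4, 141.3, 23.4]
eef_rot: [3.139, 0.013, 1.128]
wrist_force: [-12.0, -14.2, 19.7]
finger_gap: 59.9
```

Call:
{"api": "step_arm", "payload": {
  "targets": [0.04,0,0.02,0,0.002,0]
}}

```text
clock: 4.65
tcp_pos: [504.5, 142.3, 23.6]
eef_rot: [3.14, 0.016, 1.13]
wrist_force: [-8.3, -9.9, 16.7]
finger_gap: 59.6
```

Call:
{"api": "step_arm", "payload": {
  "targets": [0.03,0,0.02,0,0.002,0]
}}

```text
clock: 4.75
tcp_pos: [505.2, 142.7, 23.7]
eef_rot: [3.141, 0.018, 1.131]
wrist_force: [-8.6, -8.5, 15.1]
finger_gap: 59.8
```

```bash
python3 plan.py -80 31 10 3
```

```text
t 4.75 dock -81.3 28.8 tipz 12.7 F [-8.6 -8.5 15.1] gap 59.79035073842433 tips 11.0 yawerr [0.001 0.018 0.005]
[0.009, 0.005, 0.011, 0.0, 0.004, 0.001, 0.009, 0.005, 0.011, 0.0, 0.004, 0.001, 0.009, 0.005, 0.011, 0.0, 0.004, 0.001]
```

Call:
{"api": "step_arm", "payload": {
  "targets": [0,0,0.025,0,0.014,0.002]
}}

```text
clock: 4.85
tcp_pos: [505.2, 142.4, 23.2]
eef_rot: [-3.141, -0.002, 1.129]
wrist_force: [-6.3, 0.0, 10.7]
finger_gap: 59.9
```

Call:
{"api": "step_arm", "payload": {
  "targets": [0,0,0.03,0,0.012,0.002]
}}

```text
clock: 4.95
tcp_pos: [505.1, 142.3, 22.3]
eef_rot: [-3.14, -0.019, 1.126]
wrist_force: [-8.9, -2.1, 13.6]
finger_gap: 59.7
```

```bash
python3 plan.py -80 31 10 1; python3 ped.py pics/w6.png
```

```text
t 4.95 dock -81.1 28.4 tipz 11.3 F [-8.9 -2.1 13.6] gap 59.705052158803596 tips 11.0 yawerr [-0.002 -0.019  0.001]
[0.032, 0.014, 0.016, -0.001, -0.013, 0.0]
4.95 [505.1 142.3  22.3] [-8.9 -2.1 13.6]
0 [[-110.0, 52.4, 21.2], [-110.0, 91.1, 37.5]] [[393.7, 243.5], [526.8, 258.3]]
0.2 [[-110.0, 50.0, 18.3], [-110.0, 91.1, 26.6]] [[385.2, 241.1], [511.2, 247.6]]
0.26 [[-110.0, 49.1, 17.6], [-110.0, 90.7, 23.4]] [[382.4, 240.5], [505.8, 244.8]]
0.3 [[-110.0, 48.5, 17.1], [-110.0, 90.3, 21.3]] [[380.6, 240.2], [502.0, 243.0]]
0.35 [[-110.0, 47.8, 16.5], [-110.0, 89.7, 18.6]] [[378.2, 239.7], [497.2, 240.8]]
0.4 [[-110.0, 47.0, 16.0], [-110.0, 89.0, 16.0]] [[375.7, 239.3], [492.2, 238.7]]
fixed [[488.5, 217.3], [356.0, 217.7], [134.0, 228.2], [156.1, 223.8], [328.0, 371.6], [225.8, 351.3]]
```

View pics/w6.png

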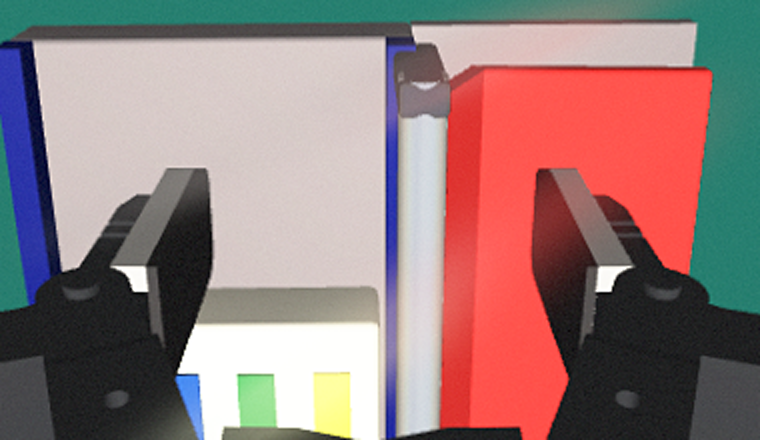

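Call:
{"api": "step_arm", "payload": {
  "targets": [0,0.06,0.02,0,-0.006,0,0,0.06,0.02,0,0,0]
}}

```text
clock: 5.2
tcp_pos: [512.3, 139.3, 21.3]
eef_rot: [-3.133, -0.011, 1.126]
wrist_force: [-9.7, 1.7, 13.0]
finger_gap: 60.0
```

```bash
python3 plan.py -80 29 10 1
```

```text
t 5.2 dock -73.4 28.9 tipz 10.3 F [-9.7  1.7 13. ] gap 60.02496465309995 tips 11.0 yawerr [-0.008 -0.011  0.001]
[0.002, -0.083, 0.004, -0.005, -0.007, 0.0]
```

Call:
{"api": "step_arm", "payload": {
  "targets": [0,0.07,0.012,-0.006,-0.004,0,0,0.07,0.012,-0.003,0,0]
}}

```text
clock: 5.4
tcp_pos: [521.3, 136.5, 21.6]
eef_rot: [-3.14, -0.006, 1.127]
wrist_force: [-6.7, 1.9, 11.6]
finger_gap: 59.6
```

```bash
python3 plan.py -80 29 10 1; python3 ped.py pics/w7.png
```

```text
t 5.4 dock -64.0 30.2 tipz 10.6 F [-6.7  1.9 11.6] gap 59.57089305098702 tips 11.0 yawerr [-0.001 -0.006  0.001]
[-0.015, -0.2, 0.008, -0.001, -0.004, 0.001]
5.4 [521.3 136.5  21.6] [-6.7  1.9 11.6]
0 [[-110.0, 52.4, 21.2], [-110.0, 91.1, 37.5]] [[391.1, 194.4], [530.4, 204.9]]
0.2 [[-110.0, 50.0, 18.3], [-110.0, 91.1, 26.6]] [[382.4, 192.9], [514.2, 198.0]]
0.26 [[-110.0, 49.1, 17.6], [-110.0, 90.7, 23.4]] [[379.6, 192.5], [508.5, 196.1]]
0.3 [[-110.0, 48.5, 17.1], [-110.0, 90.3, 21.3]] [[377.7, 192.2], [504.6, 194.9]]
0.35 [[-110.0, 47.8, 16.5], [-110.0, 89.7, 18.6]] [[375.2, 191.9], [499.6, 193.5]]
0.4 [[-110.0, 47.0, 16.0], [-110.0, 89.0, 16.0]] [[372.7, 191.7], [494.4, 192.1]]
fixed [[490.8, 173.1], [352.8, 172.4], [123.0, 178.8], [146.3, 176.2], [322.8, 330.6], [218.0, 312.2]]
```

View pics/w7.png

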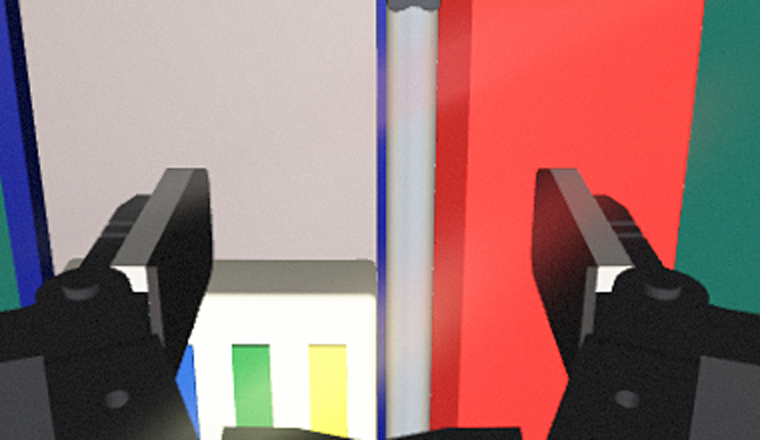

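Call:
{"api": "step_arm", "payload": {
  "targets": [0,0.08,0.015,-0.003,-0.004,0,0,0.08,0.015,-0.003,0,0,0,0.08,0.015,-0.003,0,0]
}}

```text
clock: 5.75
tcp_pos: [536.9, 131.4, 21.6]
eef_rot: [3.14, -0.002, 1.128]
wrist_force: [-8.6, 2.5, 13.7]
finger_gap: 59.6
```

```bash
python3 plan.py -80 29 10 1
```

```text
t 5.75 dock -47.8 32.3 tipz 10.6 F [-8.6  2.5 13.7] gap 59.648495419382336 tips 11.0 yawerr [ 0.001 -0.002  0.002]
[-0.04, -0.403, 0.007, 0.001, -0.001, 0.001]
```

Call:
{"api": "step_arm", "payload": {
  "targets": [-0.01,0.08,0.015,0,0,0,-0.01,0.08,0.015,0,0,0,-0.01,0.08,0.015,0,0,0]
}}

```text
clock: 6.05
tcp_pos: [551.5, 124.8, 21.7]
eef_rot: [-3.132, -0.005, 1.129]
wrist_force: [-7.8, 3.1, 12.5]
finger_gap: 60.0
```

```bash
python3 plan.py -16 31 10 3; python3 ped.py pics/w8.png >/dev/null; python3 - <<'E'
from h import *
c=bot.read_camera("side");a=c["img"][:,:,::-1][190:340,210:370];cv2.imwrite("pics/s8.png",cv2.resize(a,None,fx=4,fy=4,interpolation=cv2.INTER_CUBIC))
E
```

```text
t 6.05 dock -31.8 32.6 tipz 10.7 F [-7.8  3.1 12.5] gap 60.03505436951438 tips 11.0 yawerr [-0.01  -0.005  0.003]
[-0.007, 0.066, 0.002, -0.002, -0.001, 0.001, -0.007, 0.066, 0.002, -0.002, -0.001, 0.001, -0.007, 0.066, 0.003, -0.002, -0.001, 0.001]
```

View pics/w8.png

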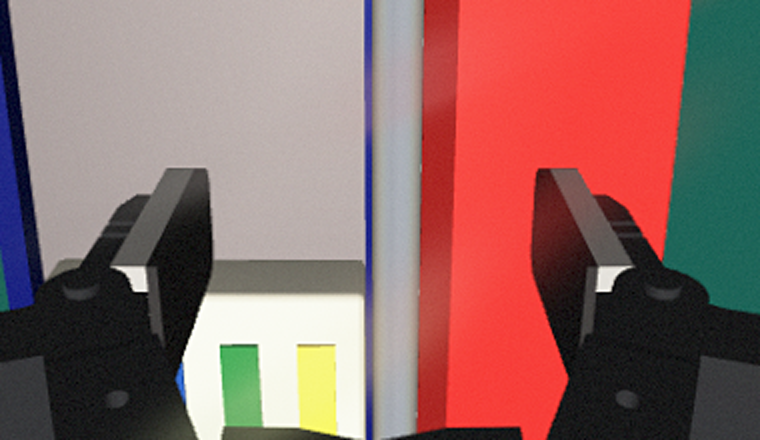

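View pics/s8.png

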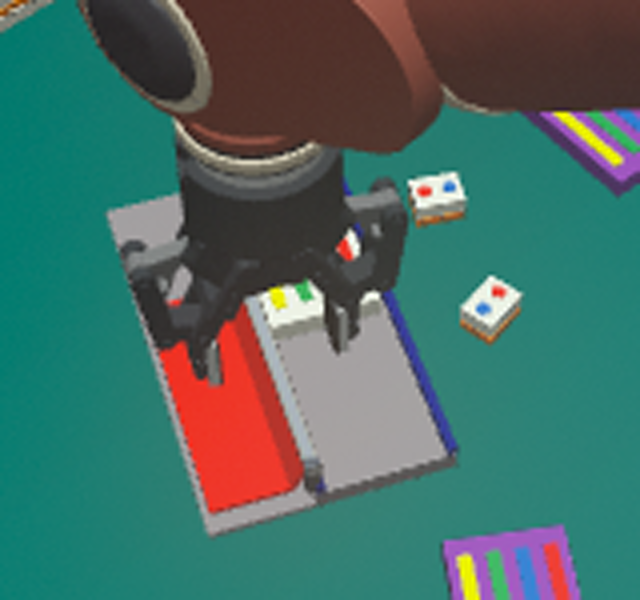

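Call:
{"api": "step_arm", "payload": {
  "targets": [-0.01,0.07,0.015,-0.006,-0.003,0,-0.01,0.065,0.015,-0.003,0,0]
}}

```text
clock: 6.35
tcp_pos: [560.5, 120.8, 21.7]
eef_rot: [-3.141, -0.003, 1.129]
wrist_force: [-8.9, 2.9, 12.0]
finger_gap: 60.0
```

Call:
{"api": "step_arm", "payload": {
  "targets": [-0.01,0.05,0.015,-0.003,0,0]
}}

```text
clock: 6.45
tcp_pos: [563.3, 119.5, 21.7]
eef_rot: [3.141, -0.004, 1.129]
wrist_force: [-8.2, 2.3, 12.3]
finger_gap: 59.8
```

```bash
python3 plan.py -16 31 10 3
```

```text
t 6.45 dock -18.8 33.0 tipz 10.7 F [-8.2  2.3 12.3] gap 59.76998836424303 tips 11.0 yawerr [ 0.001 -0.004  0.004]
[-0.008, 0.012, 0.003, 0.0, -0.001, 0.001, -0.008, 0.012, 0.003, 0.0, -0.001, 0.001, -0.008, 0.012, 0.003, 0.0, -0.001, 0.001]
```

Call:
{"api": "step_arm", "payload": {
  "targets": [-0.01,0.04,0.015,-0.002,0,0]
}}

```text
clock: 6.55
tcp_pos: [565.4, 118.6, 21.7]
eef_rot: [3.141, -0.005, 1.13]
wrist_force: [-7.3, 3.1, 10.9]
finger_gap: 60.0
```

Call:
{"api": "step_arm", "payload": {
  "targets": [-0.01,0.04,0.015,-0.002,0,0]
}}

```text
clock: 6.65
tcp_pos: [566.9, 117.9, 21.6]
eef_rot: [-3.14, -0.006, 1.13]
wrist_force: [-13.3, 6.1, 16.5]
finger_gap: 59.9
```

Call:
{"api": "step_arm", "payload": {
  "targets": [-0.01,0.04,0.015,-0.002,0,0]
}}

```text
clock: 6.75
tcp_pos: [567.0, 117.9, 21.6]
eef_rot: [-3.134, -0.006, 1.129]
wrist_force: [-18.4, 7.9, 20.3]
finger_gap: 59.5
```

Call:
{"api": "step_arm", "payload": {
  "targets": [-0.01,0.04,0.015,-0.002,0,0]
}}

```text
clock: 6.85
tcp_pos: [567.0, 117.9, 21.6]
eef_rot: [-3.128, -0.006, 1.128]
wrist_force: [-15.4, 5.4, 19.5]
finger_gap: 59.7
```

```bash
python3 plan.py -16 31 10 3
```

```text
t 6.85 dock -14.8 33.0 tipz 10.6 F [-15.4   5.4  19.5] gap 59.65208544994336 tips 11.0 yawerr [-0.014 -0.006  0.003]
[-0.008, -0.005, 0.003, -0.003, -0.001, 0.001, -0.008, -0.005, 0.003, -0.003, -0.001, 0.001, -0.008, -0.005, 0.003, -0.003, -0.001, 0.001]
```

Call:
{"api": "step_arm", "payload": {
  "targets": [0,-0.03,0.015,-0.006,0,0,0,-0.04,0.015,0,0,0]
}}

```text
clock: 7.05
tcp_pos: [567.2, 119.5, 24.4]
eef_rot: [3.135, -0.009, 1.129]
wrist_force: [1.5, -4.6, 8.9]
finger_gap: 60.1
```

```bash
python3 plan.py -16 31 10 3; python3 ped.py pics/w9.png;python3 - <<'E'
from h import *
c=bot.read_camera("side");a=c["img"][:,:,::-1][190:340,210:370];cv2.imwrite("pics/s9.png",cv2.resize(a,None,fx=4,fy=4,interpolation=cv2.INTER_CUBIC))
E
```

```text
t 7.05 dock -15.3 34.6 tipz 13.4 F [ 1.5 -4.6  8.9] gap 60.134418197378224 tips 11.0 yawerr [ 0.007 -0.009  0.003]
[-0.015, -0.003, 0.014, 0.002, -0.002, 0.001, -0.015, -0.003, 0.014, 0.002, -0.002, 0.001, -0.015, -0.003, 0.014, 0.002, -0.002, 0.001]
7.05 [567.2 119.5  24.4] [ 1.5 -4.6  8.9]
0 [[-110.0, 52.4, 21.2], [-110.0, 91.1, 37.5]] [[382.2, 35.4], [532.2, 28.3]]
0.2 [[-110.0, 50.0, 18.3], [-110.0, 91.1, 26.6]] [[373.0, 37.0], [514.5, 35.4]]
0.26 [[-110.0, 49.1, 17.6], [-110.0, 90.7, 23.4]] [[370.0, 37.4], [508.4, 37.2]]
0.3 [[-110.0, 48.5, 17.1], [-110.0, 90.3, 21.3]] [[368.0, 37.7], [504.2, 38.4]]
0.35 [[-110.0, 47.8, 16.5], [-110.0, 89.7, 18.6]] [[365.4, 38.0], [498.8, 39.8]]
0.4 [[-110.0, 47.0, 16.0], [-110.0, 89.0, 16.0]] [[362.8, 38.2], [493.2, 41.1]]
fixed [[489.2, 31.9], [342.1, 28.9], [95.7, 23.8], [121.3, 26.8], [309.0, 190.5], [197.3, 183.7]]
```

View pics/w9.png

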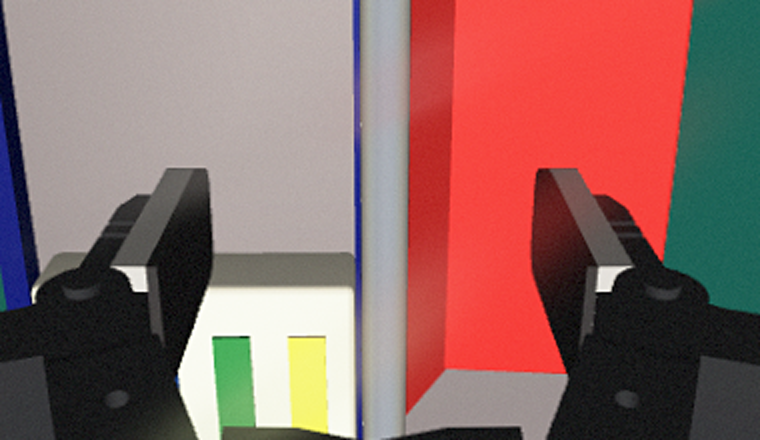

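View pics/s9.png

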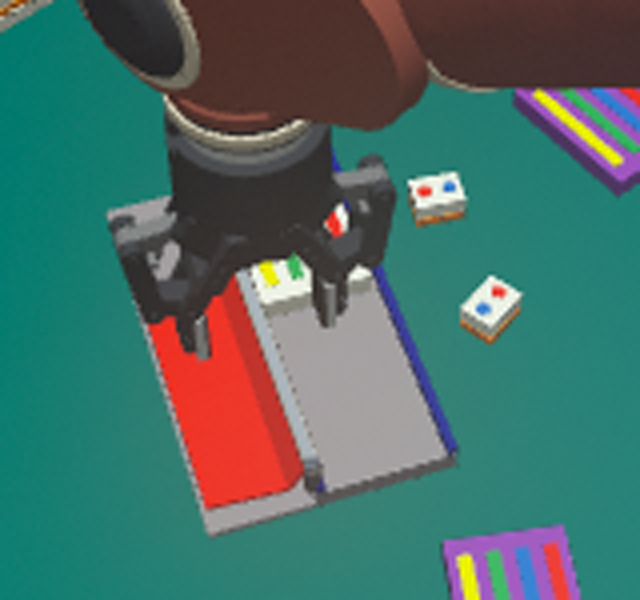

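```bash
python3 - <<'E'
from h import *
D=[566.1,81.7,-0.445]
s=bot.sense();c=bot.read_camera("wrist");w=wristcam(c,s)
for x in (-9,-7,-5,-3): print(x,proj(w,d2w([(x,20,26),(x,20,12),(-110,89,16),(20,60,16)],D)).round(1).tolist())
E
```

```text
-9 [[282.6, 339.4], [285.8, 320.7], [493.0, 40.9], [385.7, 388.9]]
-7 [[282.8, 344.3], [286.0, 325.3], [493.0, 40.9], [385.7, 388.9]]
-5 [[282.9, 349.1], [286.1, 329.8], [493.0, 40.9], [385.7, 388.9]]
-3 [[283.1, 353.9], [286.3, 334.3], [493.0, 40.9], [385.7, 388.9]]
```

Call:
{"api": "step_arm", "payload": {
  "targets": [0,-0.03,-0.01,0.004,0,0,0,-0.02,-0.05,0,0,0,0,-0.01,-0.08,0,0,0,0,-0.01,-0.15,0,0,0,0,0,-0.3,0,0,0]
}}

```text
clock: 7.7
tcp_pos: [561.0, 121.0, 71.9]
eef_rot: [-3.14, -0.008, 1.127]
wrist_force: [0.0, -0.3, -0.0]
finger_gap: 59.7
```

Call:
{"api": "step_arm", "payload": {
  "targets": [0,0,-0.4,0,0,0,0,-0.2,-0.4,0,0,0,0,-0.4,-0.3,0,0,0,0,-0.4,-0.2,0,0,0,0,0,0,0,0,0]
}}

```text
clock: 8.2
tcp_pos: [486.5, 155.7, 185.2]
eef_rot: [3.14, -0.011, 1.126]
wrist_force: [-0.2, 0.0, -0.0]
finger_gap: 60.0
```

```bash
python3 - <<'E'
from h import *
D=[566.1,81.7,-0.445]
s=bot.sense();c=bot.read_camera("wrist");w=wristcam(c,s);print(s["clock"],s["tcp_pos"],s["wrist_force"])
P=[(-5,30,26),(-5,-30,26),(85,30,26),(85,-30,26),(-115,92,4),(-115,-37,18),(100,-37,26)]
print(proj(w,d2w(P,D)).round(0).tolist())
cv2.imwrite("pics/w10.png",c["img"][:,:,::-1])
for n,(a,b,cc,d) in dict(side=(190,340,210,370),top=(160,310,190,350)).items():
    c=bot.read_camera(n);cv2.imwrite(f"pics/{n}10.png",cv2.resize(c["img"][a:b,cc:d,::-1],None,fx=4,fy=4,interpolation=cv2.INTER_CUBIC)); print(((proj(c,d2w(P,D))-[cc,a])*4).round(0).tolist())
E
```

```text
8.2 [486.53282764 155.71069072 185.17215311] [-0.16950871  0.04716541 -0.01003458]
[[319.0, 337.0], [244.0, 338.0], [320.0, 428.0], [251.0, 428.0], [399.0, 196.0], [228.0, 200.0], [244.0, 442.0]]
[[264.0, 302.0], [375.0, 273.0], [219.0, 176.0], [324.0, 150.0], [206.0, 533.0], [457.0, 446.0], [328.0, 128.0]]
[[291.0, 312.0], [392.0, 357.0], [360.0, 164.0], [460.0, 208.0], [108.0, 454.0], [319.0, 549.0], [483.0, 189.0]]
```

View pics/w10.png

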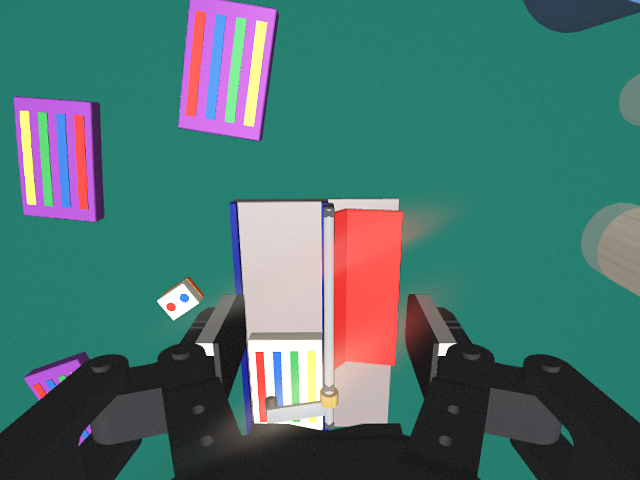

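View pics/side10.png

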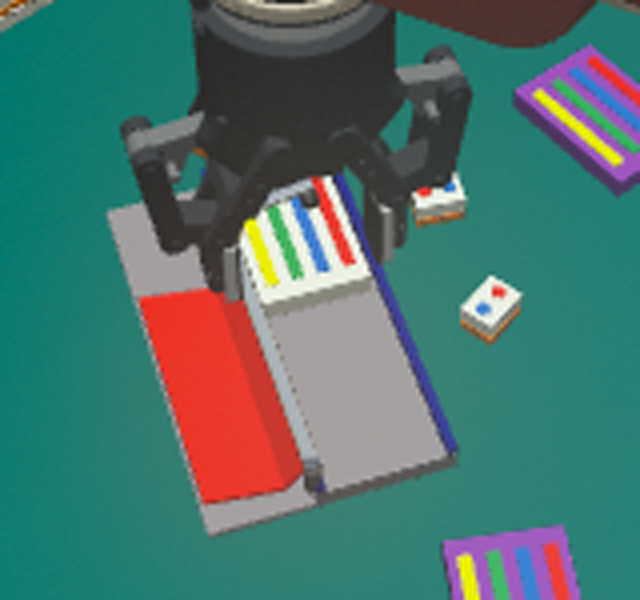

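Call:
{"api": "step_arm", "payload": {
  "targets": [0,-0.5,-0.2,0,0,0,0,-0.5,-0.2,0,0,0,0,-0.5,-0.1,0,0,0,0,0,0,0,0,0]
}}

```text
clock: 8.75
tcp_pos: [376.7, 204.8, 217.5]
eef_rot: [-3.13, 0.001, 1.118]
wrist_force: [-0.4, -0.3, 0.1]
finger_gap: 60.1
```

```bash
python3 - <<'E'
from h import *
s=bot.sense();print(s["clock"],s["tcp_pos"],s["wrist_force"])
for n,(a,b,cc,d) in dict(side=(190,340,210,370),top=(160,310,190,350)).items():
    c=bot.read_camera(n);cv2.imwrite(f"pics/{n}11.png",cv2.resize(c["img"][a:b,cc:d,::-1],None,fx=4,fy=4,interpolation=cv2.INTER_CUBIC))
E
```

```text
8.75 [376.7276419  204.81301985 217.47808802] [-0.41041621 -0.30385038  0.13131654]
```

View pics/side11.png

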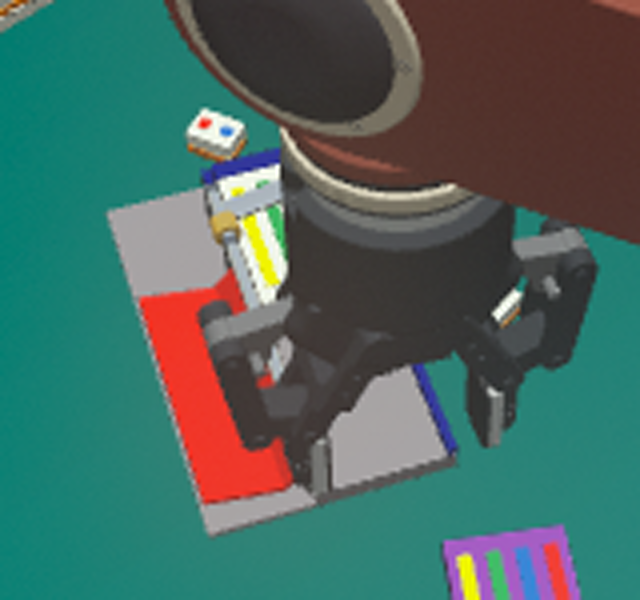

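View pics/top11.png

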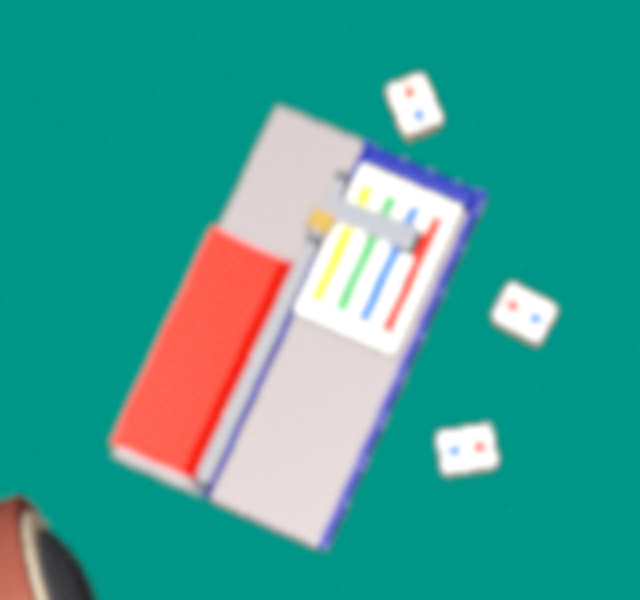

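```bash
python3 -c "
from rig import bot
print(bot.job_done())"
```

```text
the job is handed in; nothing more can be done
None
```

The job is done and handed in at about 8.9 s on the clock. The tray is home against the end stop, the clip has it clamped, and the arm is clear of everything.

**What I did:** I pressed the red pedal with one fingertip and held it down. With the other fingertip I pushed the tray under the raised foot until it stopped against the end stop. Then I eased off the push, let the pedal rise and moved away.

**Checks during the push:**
- Before the push the wrist camera put the clip at about 0.36 rad, enough for the foot to clear the tray.
- The arm stopped advancing at the expected place. The force against the push rose from about 8 N to 18–20 N.
- Total wrist force stayed below about 30 N.

**Last checks:**
- The wrist camera put the tray's trailing edge at dock x of about -5 mm, which is the home position. The dock's predicted and seen positions disagreed by 3–5 pixels (about 2 mm) in that camera, so I corrected for that.
- The top view shows the tray against the blue stop with the foot on it. It also shows the three tiles by the dock where they were.
- The wrist force was about zero with the arm clear.

**Less certain points:**
- The clip angle after release was not measured; I judged it from the pictures only.
- Easing off the push, the pedal rose slightly (to roughly 0.3 rad, only a rough estimate) with the tray already home.
- The other things on the table (bottles, mug, calculator, tile row) were not rechecked at the end, but the arm did not go near them.

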